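# Load ring weights on a spring scale up to the set hand

### The job

Take the steel ring weights from the blue-green mat one at a time and slip each over the off-centre spigot of the spring scale, so that it lies flat on the pan or on the ring below it, until the dial's pointer reaches or passes the setting hand, using no more rings than that takes. Feel for the spigot with a light touch and never push the pan down into overload; leave the spare rings lying on the mat and the other things where they are.

Things in the scene. Friction and masses are not known exactly. Their poses are not given: they have to be found in the camera images.
- ring0: one of four equal bright steel ring weights (ring0 to ring3): flat ring, outer diameter 46, bore 18, thickness 12 mm, about 0.13 kg (each up to 7 % lighter or heavier), lying flat on the mat at the start. Origin: on its axis at the underside; z is its axis.
- ring1: one of four equal bright steel ring weights (ring0 to ring3): flat ring, outer diameter 46, bore 18, thickness 12 mm, about 0.13 kg (each up to 7 % lighter or heavier), lying flat on the mat at the start. Origin: on its axis at the underside; z is its axis.
- ring2: one of four equal bright steel ring weights (ring0 to ring3): flat ring, outer diameter 46, bore 18, thickness 12 mm, about 0.13 kg (each up to 7 % lighter or heavier), lying flat on the mat at the start. Origin: on its axis at the underside; z is its axis.
- ring3: one of four equal bright steel ring weights (ring0 to ring3): flat ring, outer diameter 46, bore 18, thickness 12 mm, about 0.13 kg (each up to 7 % lighter or heavier), lying flat on the mat at the start. Origin: on its axis at the underside; z is its axis.
- mat: pale blue-green cleaning mat, 260 (its x) x 240 (its y) x 2 mm thick, fixed on the table; the rings lie on it. Origin: centre of its underside, at table height. Mat and scale can be on either side of the table.
- scale: white spring scale fixed to the table. Origin: on the table below the centre of its round pan. Its x points from the pan to the dial. Under the pan a foot 150 x 150 mm, 30 mm high; then the dial block, x 75 to 200, y -75 to 75 mm, 50 mm high, with a flat round dial (radius 60, glass top at 61 mm) centred at x = 137 mm.
- pan_center (a point): centre of the upper face of the round pan (diameter 100, rimless), 80 mm above the table when empty. On it stands a fixed steel spigot (diameter 14, 44 mm above the pan, 1 mm chamfer) that sinks with the pan. Its axis is always 8 mm off the pan's centre, but in a direction that differs every time and is not measured: see or feel for it. A ring has 2 mm play around it.
- pan (a joint): how far the pan has sunk, in m, straight down; 0 when empty. Springy: 230 N/m, so about 5.6 mm for each ring and 4.3 mm for each newton of push. It swings for about half a second after a change. More than 32 mm (7.4 N, rings and push together) overloads the scale.
- pointer (a joint): turn of the dial's long thin black pointer, in rad, 0 with the pan empty; grows counter-clockwise seen from above, 62 rad per metre of pan travel (about 0.35 rad for each ring). At 0 it points to the scale's -y.
- target (a joint): angle of the dial's setting hand (short steel hand with a broad end, below the pointer), in rad, same zero and direction as the pointer; set beforehand somewhere between 0.46 and 1.0 rad and under the glass, so it stays.
- pointer_tip (a point): tip of the pointer, 54 mm from the dial's centre; its x axis points outwards along the pointer, y in the direction of growing reading.
- target_tip (a point): outer end of the setting hand, 46 mm from the dial's centre; its x axis points outwards along the hand, y in the direction of growing reading.
- nut: dark steel hex nut blank, 24 mm across flats, 15 mm tall, lies on the mat between the rings; origin: centre of its underside. Bystander.
- gauge_block: small bright steel bar, 35 x 9 x 9 mm, lies at an edge of the mat; origin: centre of its underside. Bystander.
- water: clear water bottle, diameter 64, height 190 mm, standing; origin: centre of its underside. Bystander.
- cleaner: black flat bottle with a spray head, 45 x 65 x 132 mm, standing; origin: centre of its underside. Bystander.
- eyepiece: black eyepiece, diameter 40, height 56 mm, standing; origin: centre of its underside. Bystander.
- driver: screwdriver lying on the table; origin: on its underside at the middle. Bystander.
- white_tray: shallow empty white tray, 100 x 140 x 22 mm; origin: centre of its underside. Bystander, not for the rings.
- mug: white mug, diameter 80, height 90 mm; origin: centre of its underside. Bystander.
Mind the look-alikes: they are no part of the job. What is shaped like the ring2 but red is not meant. Leave any brown look-alike of the ring0 alone.

How it is judged:
By the outcome, as a careful person would: the job done as asked, in the order asked, and still so for the second after the job is handed in, with the robot touching nothing.
It also fails if it takes over 72 s, if anything falls off the work surface, if the arm or the gripper's body presses on something with over 40 N, if the wrist force passes 120 N, or if a joint passes its speed limit or range.

### The arm

A 6-joint arm with a two-finger parallel gripper is mounted at the origin on the work surface. World frame = base frame: x ahead of the robot, y to its left, z up, the work surface at z = 0. Lengths are in m, angles in rad, forces in N, time in s.
With the tool pointing down it reaches from about 0.35 to 0.925 m from the base axis. Payload 6.4 kg.
Tool frame: the origin (TCP) lies midway between the tips of the shut fingers; the grasp point (between the pads) lies 19 mm behind it; z points along the fingers, y is the line along which they close (so a half turn about z gives the same grasp; the last joint's range is limited). The gripper opens to 94 mm and grips with 3 to 60 N. Pads are 16 mm wide; open, the fingers measure 119 mm over their backs; the gripper's body (75 mm by 177 mm) begins 78 mm behind the grasp point.
Start: joints at [-1.424, 0.245, 1.558, -0, 1.339, -0.174], TCP at [0.205, -0.617, 0.205] pointing down, gripper open.
Joint ranges: [-3.13, 3.13], [-1.02, 2.26], [0.13, 2.54], [-0.95, 4.09], [0.21, 2.88], [-2.74, 2.74]. Speed limits (rad/s): [2.57, 2.57, 3.14, 3.14, 3.14, 3.14].

### API

Orientations are given as a rotation vector (axis times angle).
In Python, from rig import manip, imaging, job_done gives the robot as it stands. The module is installed in compiled form; this text tells all that it offers.
- The arm moves only by the shell command python3 -m creep 'ROWS'. ROWS is JSON, a list that holds one entry, the list of rows, each a list of 7 numbers: the finger opening in cm, from 0 to 9.4, then the shift along the tool's x, y, z in cm, then the turn, a rotation vector about the tool's x, y, z in degrees. A call has 1 to 10 rows; each row shifts and turns the commanded pose from where the row before left it, along the tool's axes as they then stand; what a row does not reach is not made up. A row lasts 1/8 s, in which the tool goes at most 62.5 mm and 10.7 degrees, less where a joint would pass 70% of its speed; a pose out of reach is approached as far as the arm can. A call with a gripper value outside its range is refused whole. The fingers move at their own pace and stop on an object; the grip force is fixed at half the most. Time passes only in rows, so rows that do not move let the fingers close. It gives the time, the measured TCP pose, the force, the opening and the grip force at its end, in the units of the state.
- manip.observe(): the state, without advancing time (a new reading comes with each control period).
- imaging.snapshot(name): name is "side" or "top" or "wrist"; returns (picture, depth): 480x640x3 uint8, red, green, blue; 480x640 float32, m along the optical axis (not along the pixel's ray), 0 where there is no reading.
- imaging.camera_model(name): a dict with "camera_matrix" (3x3 intrinsics, pixels), "pose" (4x4, takes a point from camera to world coordinates). Camera axes: x right, y down, z forward; pixel columns grow to the right and rows downward; lengths in m; the calibration is good to about 2 mm. The wrist camera is an equidistant fisheye: a pixel r from the principal point sees the ray r / f radians off the axis. A picture is of the moment at which its call begins: read the wrist's pose just before it. camera_model takes no time and is no camera call; for the wrist camera it gives the pose at the moment of the call.
- job_done(): hands the job in; it is judged then, once.
The state is a dict: "t": time; "joint_pos": joint angles; "qd": joint speeds; "joint_efforts": joint torques, N m; "tcp_pos": TCP position; "orientation": TCP orientation; "wrist_force": force on the tool from outside, world axes, zero at the start; "wrist_torque": the same for the moment, N m; "width": opening from 0.0 (shut) to 1.0 (fully open); "finger_force": force on a finger pad.
Only numpy, scipy, OpenCV 4.12 (cv2) and the standard library are available. Lean on these libraries where they do the work, as an engineer would, in place of code of your own. Each camera call takes 0.05 s, during which the arm holds its last target. There are 200 camera calls.

## Working session

There is one attempt and no reset: what is moved stays moved. The work goes in short steps, Python scripts to look and compute and a shell command to move; the robot and the scene stay as the last step left them, time stands still between calls to the robot, and variables do not carry over. Pictures are saved under pics/ and viewed, at most 10 in all, crops included, and the job is handed in when it is done.

```bash
mkdir -p pics; cat > h.py <<'E'
import numpy as np, cv2
from rig import manip, imaging, job_done
from scipy.spatial.transform import Rotation as R
def snap(n,f):
    p,d=imaging.snapshot(n); cv2.imwrite(f'pics/{f}.png',p[...,::-1]); np.save(f'{f}.npy',d); return p,d
def pt(n,d,u,v,z=None):
    m=imaging.camera_model(n);K=m['camera_matrix'];T=m['pose']
    r=np.array([(u-K[0,2])/K[0,0],(v-K[1,2])/K[1,1],1])
    if z is None: s=d[int(v),int(u)]
    else: s=(z-T[2,3])/(T[:3,:3]@r)[2]
    return T[:3,:3]@(r*s)+T[:3,3]
E
python3 - <<'E'
from h import *
snap('top','top0');snap('side','side0')
s=manip.observe();print(s)
for n in('top','side','wrist'):
    m=imaging.camera_model(n);print(n,m['camera_matrix'],m['pose'].round(3))
E
```

```text
{'t': 0.1, 'joint_pos': array([-1.42409670e+00,  2.45699855e-01,  1.55887721e+00, -3.29867389e-05,
        1.33868343e+00, -1.74074057e-01]), 'qd': array([ 0.00063896, -0.00121033, -0.00233343,  0.00083484, -0.00086499,
       -0.00220117]), 'joint_efforts': array([-6.08889713e-04, -4.16913414e+01, -3.15527773e+01,  6.87140669e-02,
        3.09977483e-02, -5.25673704e-05]), 'tcp_pos': array([ 0.20487961, -0.61630636,  0.20449194]), 'orientation': array([-3.09962351e+00, -5.01458042e-01,  1.45464308e-05]), 'wrist_force': array([ 0.15817469, -0.41481434, -0.3939638 ]), 'wrist_torque': array([ 0.04747649, -0.00982736,  0.03161845]), 'finger_force': 0.0, 'width': 0.9985368531989874}
top [[547.34460957   0.         312.02271109]
 [  0.         547.34460957 228.91977133]
 [  0.           0.           1.        ]] [[ 0.011 -0.994  0.105  0.363]
 [-1.    -0.009  0.018 -0.032]
 [-0.017 -0.105 -0.994  1.745]
 [ 0.     0.     0.     1.   ]]
side [[444.6215652    0.         322.53048622]
 [  0.         444.6215652  223.84183225]
 [  0.           0.           1.        ]] [[ 0.996 -0.058  0.072  0.46 ]
 [-0.092 -0.674  0.733 -0.828]
 [ 0.006 -0.737 -0.676  0.808]
 [ 0.     0.     0.     1.   ]]
wrist [[371.64829954   0.         320.60221623]
 [  0.         371.64829954 245.50920737]
 [  0.           0.           1.        ]] [[ 0.316 -0.911 -0.264  0.283]
 [-0.949 -0.304 -0.087 -0.591]
 [-0.001  0.278 -0.961  0.384]
 [ 0.     0.     0.     1.   ]]
```

View pics/top0.png

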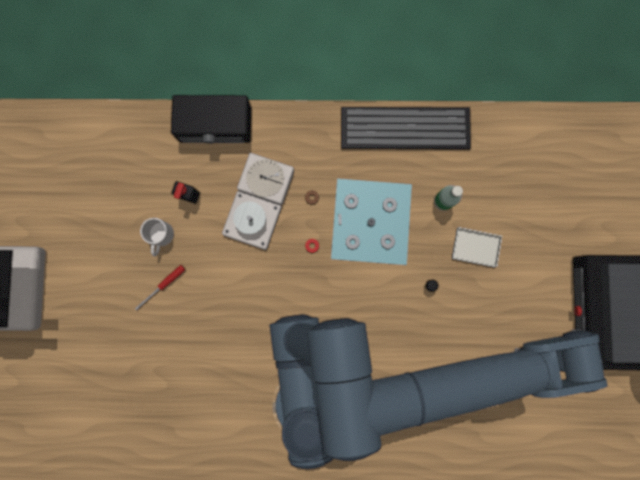

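The top view shows the scale (pan about (250,220), dial about (265,178)) and the mat about (372,222), with rings at about (351,201), (390,205), (353,242) and (388,241). The nut is at (371,223), with brown and red look-alikes at (312,198) and (312,245).

```bash
python3 - <<'E'
from h import *
a=cv2.imread('pics/top0.png')[145:275,215:420]
b=cv2.imread('pics/side0.png')
cv2.imwrite('pics/c0.png',cv2.resize(a,None,fx=3.9,fy=3.9,interpolation=cv2.INTER_CUBIC))
d=np.load('top0.npy')
for u,v in[(351,201),(390,205),(353,242),(388,241),(371,223)]: print(pt('top',d,u,v,.014))
print(pt('top',d,250,220,.08),pt('top',d,265,178,.061))
E
```

```text
[ 0.63691886 -0.12521898  0.014     ]
[ 0.62507189 -0.24947516  0.014     ]
[ 0.5055992  -0.13201641  0.014     ]
[ 0.50984789 -0.24270369  0.014     ]
[ 0.56674105 -0.18898242  0.014     ]
[0.56486891 0.18794218 0.08      ] [0.70000247 0.14645685 0.061     ]
```

View pics/c0.png

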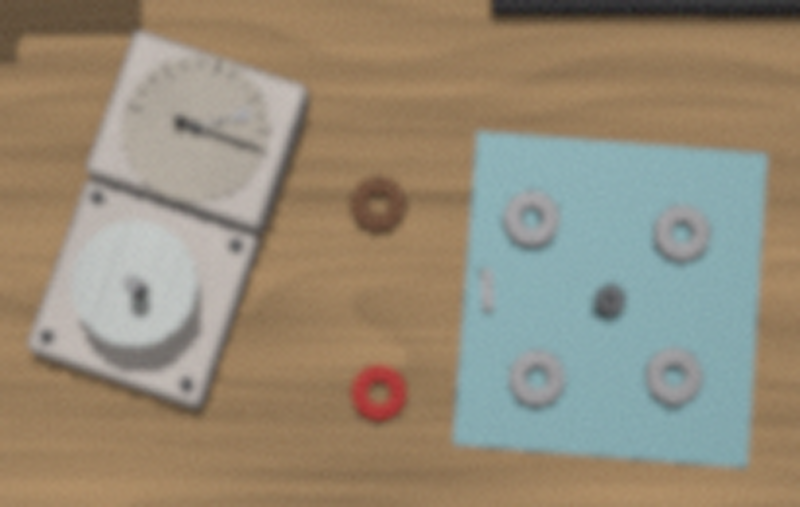

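View pics/side0.png

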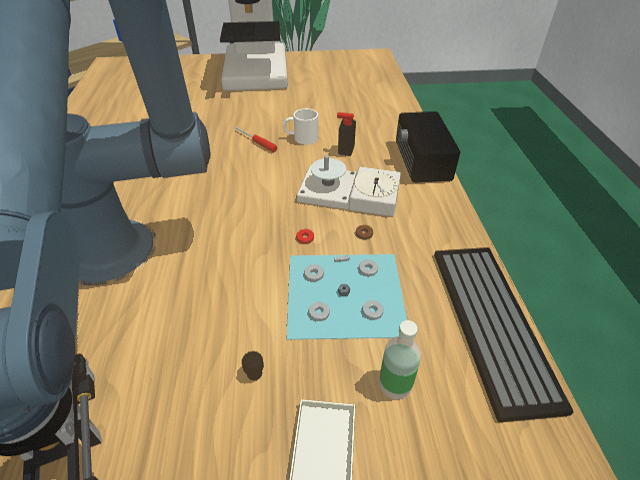

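The crop shows the setting hand at (240,115), roughly 0.55 rad ahead of the pointer tip at (262,150), so two rings are likely needed. The spigot is near (133,285). The side view confirms the layout, with the bottle well clear. Next I move over the mat for a closer look.

```bash
cat >> h.py <<'E'
def to(x,y,z,yaw=None):
    """shift along present tool axes (cm) and turn about tool z (deg)"""
    s=manip.observe();r=R.from_rotvec(s['orientation']);M=r.as_matrix()
    d=M.T@(np.array([x,y,z])-s['tcp_pos'])*100
    cur=np.degrees(np.arctan2(M[1,0],M[0,0]))
    print('shift cm',d.round(2),'yaw',cur.round(1),'turn',None if yaw is None else round(-(yaw-cur),1),'tilt',np.degrees(np.arccos(-M[2,2])).round(2),'t',round(s['t'],2))
def wpt(u,v,z,m=None):
    m=m or imaging.camera_model('wrist');K=m['camera_matrix'];T=m['pose']
    x,y=(u-K[0,2])/K[0,0],(v-K[1,2])/K[1,1];th=np.hypot(x,y)
    r=np.array([np.sin(th)*x/th,np.sin(th)*y/th,np.cos(th)]);w=T[:3,:3]@r
    return T[:3,3]+w*(z-T[2,3])/w[2]
def wpix(p):
    m=imaging.camera_model('wrist');K=m['camera_matrix'];T=m['pose']
    c=T[:3,:3].T@(np.array(p)-T[:3,3]);th=np.arctan2(np.hypot(c[0],c[1]),c[2]);n=np.hypot(c[0],c[1])
    return K[0,2]+K[0,0]*th*c[0]/n,K[1,2]+K[0,0]*th*c[1]/n
E
python3 -c "
from h import *
to(.46,-.13,.25,0)"
```

```text
shift cm [ 39.55 -38.11  -4.48] yaw 18.4 turn 18.4 tilt 0.1 t 0.1
```

```bash
python3 -m creep '[[[7,4,-3.8,-0.5,0,0,0],[7,4,-3.8,-0.5,0,0,0],[7,4,-3.8,-0.5,0,0,0],[7,4,-3.8,-0.5,0,0,0],[7,4,-3.8,-0.5,0,0,0],[7,4,-3.8,-0.5,0,0,0],[7,4,-3.8,-0.5,0,0,0],[7,4,-3.8,-0.5,0,0,0],[7,4,-3.8,-0.5,0,0,0],[7,4,-3.8,0,0,0,0]]]'
python3 -m creep '[[[7,0,0,0,0,0,9.2],[7,0,0,0,0,0,9.2],[7,0,0,0,0,0,0],[7,0,0,0,0,0,0]]]'
python3 - <<'E'
from h import *
to(.46,-.13,.25,0)
m=imaging.camera_model('wrist')
p,d=snap('wrist','w0')
print(m['pose'].round(3))
for q in [(0.637,-.125,.014),(.506,-.132,.014),(.567,.188,.08),(.7,.146,.061)]: print(wpix(q))
E
```

```text
t: 1.35
tcp_pos: [0.4654, -0.1284, 0.2507]
orientation: [3.101, 0.502, 0.001]
wrist_force: [1.0, -1.1, 0.4]
width: 0.745
finger_force: 0.0
t: 1.85
tcp_pos: [0.4645, -0.1301, 0.2502]
orientation: [-3.141, -0.003, 0.001]
wrist_force: [-0.5, 0.8, 0.2]
width: 0.745
finger_force: 0.0
shift cm [-0.45 -0.01  0.02] yaw 0.1 turn 0.1 tilt 0.03 t 1.85
[[ 0.002 -0.961 -0.278  0.547]
 [-1.    -0.002 -0.001 -0.13 ]
 [ 0.     0.278 -0.961  0.43 ]
 [ 0.     0.     0.     1.   ]]
(np.float64(315.98434038947437), np.float64(61.37889999813498))
(np.float64(322.15350665179346), np.float64(177.13798854014394))
(np.float64(42.032793383944124), np.float64(142.9922141315875))
(np.float64(79.79894357036409), np.float64(27.305912749018887))
```

View pics/w0.png

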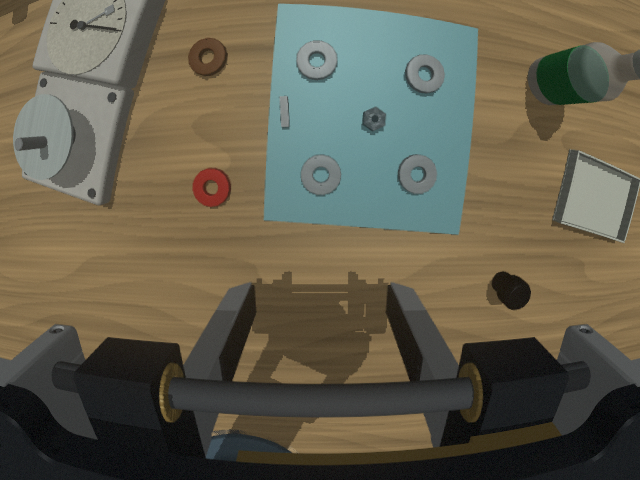

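The wrist view shows the rings at (317,60), (321,175), (425,74) and (417,174). The spigot's base is at (43,144) and its top about (18,145). On the dial, the centre is (78,25), the pointer tip (122,29) and the setting-hand tip about (114,9).

```bash
python3 - <<'E'
from h import *
for q in [(317,60),(321,175),(425,74),(417,174)]: print('ring',wpt(*q,.014).round(4))
print('spig base',wpt(43,144,.08),'top',wpt(18,145,.124))
c,p,g=wpt(78,25,.06),wpt(122,29,.06),wpt(115,9,.058)
a=lambda q:np.arctan2(*(q-c)[1::-1]);print('c',c,'ang',a(p),a(g),a(g)-a(p),np.linalg.norm(p-c),np.linalg.norm(g-c))
# foreground: mat-coloured exclusion around ring 1 with exact centroid
im=cv2.imread('pics/w0.png').astype(int);sat=im.max(2)-im.min(2)
for u,v in[(317,60),(321,175)]:
    b=(sat[v-26:v+27,u-26:u+27]<25).astype('uint8');cs,_=cv2.findContours(b,0,2);k=max(cs,key=cv2.contourArea);(x,y),r=cv2.minEnclosingCircle(k);e=cv2.fitEllipse(k);print(e,wpt(u-26+e[0][0],v-26+e[0][1],.011).round(4))
q=wpt(321,175,.014);to(q[0],q[1],.06,0)
cv2.imwrite('pics/c1.png',cv2.resize(cv2.imread('pics/w0.png')[0:200,0:160],None,fx=3,fy=3,interpolation=cv2.INTER_CUBIC))
E
```

```text
ring [ 0.6386 -0.1261  0.014 ]
ring [ 0.5084 -0.1307  0.014 ]
ring [ 0.6277 -0.2476  0.014 ]
ring [ 0.5115 -0.2403  0.014 ]
spig base [0.56563869 0.18645943 0.08      ] top [0.56710918 0.1858277  0.124     ]
c [0.70412923 0.14983542 0.06      ] ang -1.8648754861658594 -1.3984967919024625 0.46637869426339695 0.06644226947620002 0.051686825790840406
((25.267513275146484, 26.124338150024414), (39.59586715698242, 40.8321418762207), 66.83303833007812) [ 0.6391 -0.1253  0.011 ]
((25.374479293823242, 25.692235946655273), (39.79969024658203, 40.37288284301758), 0.8299652338027954) [ 0.5085 -0.13    0.011 ]
shift cm [ 4.39  0.05 19.03] yaw 0.1 turn 0.1 tilt 0.02 t 1.9
```

View pics/c1.png

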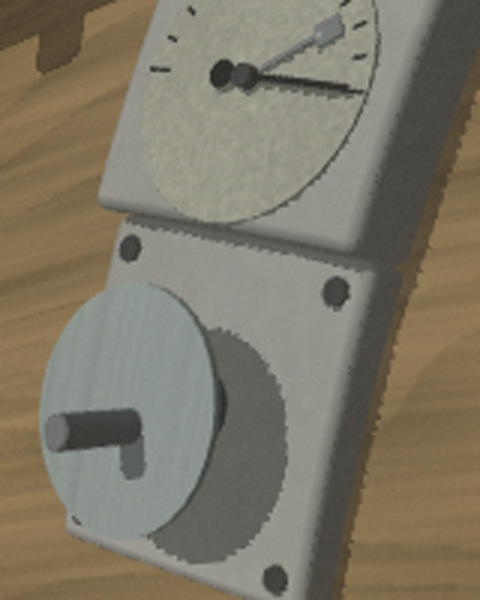

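The spigot axis is near (0.566, 0.186), and the pointer and setting hand are about 0.5 to 0.6 rad apart. I'll grasp the near ring.

```bash
python3 -m creep '[[[7,0.9,0,4.5,0,0,0],[7,0.9,0,4.5,0,0,0],[7,0.9,0,4.5,0,0,0],[7,0.9,0,4.5,0,0,0],[7,0.8,0,4.5,0,0,0],[7,0,0,1,0,0,0],[7,0,0,1,0,0,0],[7,0,0,0,0,0,0]]]'
python3 -m creep '[[[4,0,0,0,0,0,0],[4,0,0,0,0,0,0],[4,0,0,0,0,0,0],[4,0,0,0,0,0,0]]]'
python3 -c "
from h import *
to(.566,.186,.16,0)"
```

```text
t: 2.9
tcp_pos: [0.5092, -0.1305, 0.0063]
orientation: [3.141, -0.0, 0.002]
wrist_force: [-0.0, -0.5, 0.7]
width: 0.746
finger_force: 0.0
t: 3.4
tcp_pos: [0.5092, -0.1303, 0.0062]
orientation: [3.141, -0.0, 0.001]
wrist_force: [-0.6, 0.8, 6.1]
width: 0.473
finger_force: 30.0
shift cm [  5.69 -31.62 -15.39] yaw -0.0 turn -0.0 tilt 0.05 t 3.4
```

```bash
python3 -m creep '[[[4,0,0,-4,0,0,0],[4,0,0,-5,0,0,0],[4,0,0,-5,0,0,0],[4,0,-5,-2,0,0,0],[4,0,-5,0,0,0,0],[4,0,-5,0,0,0,0],[4,0,-5,0,0,0,0],[4,-1,-5,0,0,0,0],[4,-1,-5,0,0,0,0],[4,0,-1.6,0,0,0,0]]]'
python3 -m creep '[[[4,0,0,0,0,0,0],[4,0,0,0,0,0,0]]]'
python3 - <<'E'
from h import *
s=manip.observe();print(s['tcp_pos'],s['wrist_force'])
print(wpix((.566,.186,.08)),wpix((.566,.186,.124)))
p,d=snap('wrist','w1')
E
```

```text
t: 4.65
tcp_pos: [0.4876, 0.1879, 0.1648]
orientation: [3.141, 0.005, -0.002]
wrist_force: [-0.0, 0.2, -1.7]
width: 0.472
finger_force: 30.0
t: 4.9
tcp_pos: [0.4891, 0.1847, 0.1652]
orientation: [3.141, -0.003, -0.001]
wrist_force: [0.2, 0.4, -1.6]
width: 0.476
finger_force: 30.0
[0.48912587 0.18474151 0.16523937] [ 0.22875493  0.41742117 -1.61863658]
(np.float64(318.538445468361), np.float64(148.2891963272782)) (np.float64(318.1978015614936), np.float64(149.7927178161318))
```

View pics/w1.png

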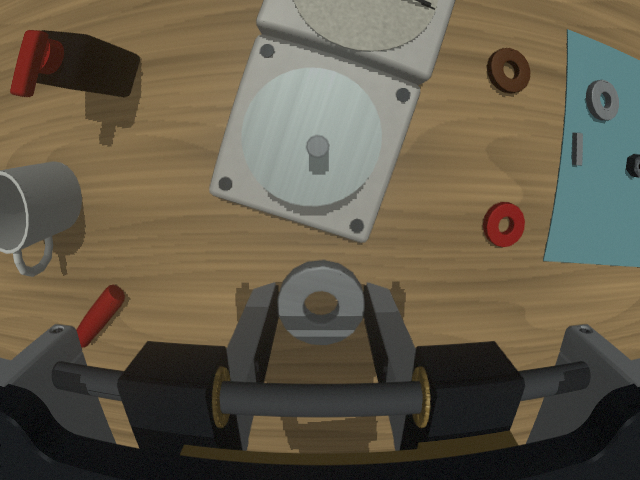

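The ring is held level with its centre at about (321,302) and its bore at (321,303). The spigot top is at (318,146), seen nearly from straight above.

```bash
python3 - <<'E'
from h import *
r=wpt(320.7,302,.173);s=wpt(318,146,.124);b=wpt(318,146.5,.08);t=manip.observe()['tcp_pos']
top=wpt(321,261.5,.173);bo=wpt(321,343,.173);l=wpt(278.5,302,.173);q=wpt(363,302,.173)
print('ring',r,'tcp',t,'spig',s,b,'edges',top,bo,l,q)
print('pan c',wpt(313,138,.08))
to(s[0]+t[0]-r[0],s[1]+t[1]-r[1],.165,0)
to(s[0],s[1],.165,0)
E
```

```text
ring [0.49185024 0.18454968 0.173     ] tcp [0.48919961 0.18462601 0.16532605] spig [0.56831594 0.18595867 0.124     ] [0.5673424  0.18622968 0.08      ] edges [0.51357294 0.1843688  0.173     ] [0.46749209 0.1844279  0.173     ] [0.49175872 0.20605598 0.173     ] [0.49166822 0.16298671 0.173     ]
pan c [0.5734133 0.1897286 0.08     ]
shift cm [ 7.65 -0.16  0.03] yaw -0.1 turn -0.1 tilt 0.02 t 4.95
shift cm [ 7.91 -0.15  0.03] yaw -0.1 turn -0.1 tilt 0.02 t 4.95
```

```bash
python3 -m creep '[[[4,3.9,-0.1,0,0,0,0],[4,3.9,-0.1,0,0,0,0],[4,0,0,1.5,0,0,0],[4,0,0,1.5,0,0,0],[4,0,0,0,0,0,0],[4,0,0,0,0,0,0]]]'
python3 -c "
from h import *
to(.5667,.1861,.130,0);print(manip.observe()['wrist_force'])
p,d=snap('side','s1');im=cv2.imread('pics/s1.png')[140:220,280:410];cv2.imwrite('pics/c2.png',cv2.resize(im,None,fx=6,fy=6,interpolation=2))"
```

```text
t: 5.7
tcp_pos: [0.5663, 0.1878, 0.1355]
orientation: [3.142, -0.0, -0.0]
wrist_force: [0.2, -0.7, -1.3]
width: 0.474
finger_force: 30.0
shift cm [0.04 0.17 0.55] yaw -0.0 turn -0.0 tilt 0.01 t 5.7
[ 0.17270021 -0.65090525 -1.31802658]
```

```bash
python3 -m creep '[[[4,0,0,0.5,0,0,0],[4,0,0,0.5,0,0,0],[4,0,0,0.3,0,0,0],[4,0,0,0,0,0,0],[4,0,0,0,0,0,0]]]'
```

```text
t: 6.38
tcp_pos: [0.5669, 0.1879, 0.1225]
orientation: [-3.142, 0.001, 0.0]
wrist_force: [-0.4, -0.7, -0.6]
width: 0.475
finger_force: 30.0
```

Force suggests light contact on the spigot top, and y is 1.7 mm off. I'll lift, correct and try again.

```bash
python3 -m creep '[[[4,0,0,-0.8,0,0,0],[4,0,0.17,0,0,0,0],[4,0,0,0,0,0,0],[4,0,0,0.6,0,0,0],[4,0,0,0.6,0,0,0],[4,0,0,0.6,0,0,0],[4,0,0,0,0,0,0],[4,0,0,0,0,0,0]]]'
python3 - <<'E'
from h import *
to(.5667,.1861,.0865,0)
F=manip.observe()['wrist_force'];print(F)
p,d=snap('side','s2');im=cv2.imread('pics/s2.png')[140:220,280:410];a=cv2.imread('pics/s1.png')[140:220,280:410]
cv2.imwrite('pics/c3.png',cv2.resize(np.vstack([a,im]),None,fx=3.7,fy=3.7,interpolation=2))
E
```

```text
t: 7.38
tcp_pos: [0.5668, 0.1862, 0.1125]
orientation: [3.142, -0.001, -0.0]
wrist_force: [0.4, -0.1, -0.3]
width: 0.47
finger_force: 30.0
shift cm [-0.01  0.01  2.6 ] yaw -0.0 turn -0.0 tilt 0.01 t 7.38
[ 0.38929388 -0.10334038 -0.30816636]
```

View pics/c3.png

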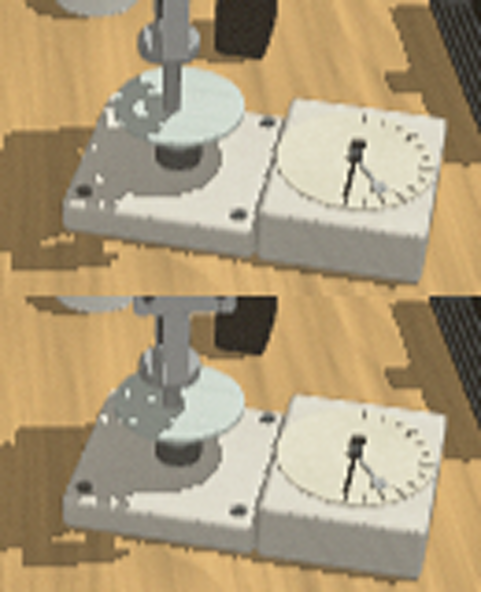

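The pointer hasn't moved while the ring sits 16 mm below the spigot top, so the spigot is inside the bore. I'll lower the ring and release it.

```bash
python3 -m creep '[[[4,0,0,0.6,0,0,0],[4,0,0,0.6,0,0,0],[4,0,0,0.6,0,0,0],[4,0,0,0.5,0,0,0],[4,0,0,0.4,0,0,0],[4,0,0,0,0,0,0],[4,0,0,0,0,0,0]]]'
python3 -m creep '[[[4.8,0,0,0,0,0,0],[5.2,0,0,0,0,0,0],[6.5,0,0,0,0,0,0],[6.5,0,0,0,0,0,0],[6.5,0,0,-2,0,0,0],[6.5,0,0,-4,0,0,0],[6.5,0,0,-4,0,0,0],[6.5,0,0,0,0,0,0]]]'
python3 - <<'E'
from h import *
to(.6391,-.1258,.05,0)
p,d=snap('side','s3');im=cv2.imread('pics/s3.png')[130:220,280:410]
cv2.imwrite('pics/c4.png',cv2.resize(im,None,fx=6,fy=6,interpolation=2))
E
```

```text
t: 8.3
tcp_pos: [0.567, 0.1862, 0.0856]
orientation: [-3.142, 0.001, -0.0]
wrist_force: [-0.3, 0.0, -2.0]
width: 0.474
finger_force: 30.0
t: 9.3
tcp_pos: [0.5697, 0.1866, 0.1912]
orientation: [-3.14, 0.0, -0.015]
wrist_force: [-0.4, 0.5, 0.0]
width: 0.693
finger_force: 0.0
shift cm [ 6.81 31.26 14.15] yaw -0.0 turn -0.0 tilt 0.56 t 9.3
```

View pics/c4.png

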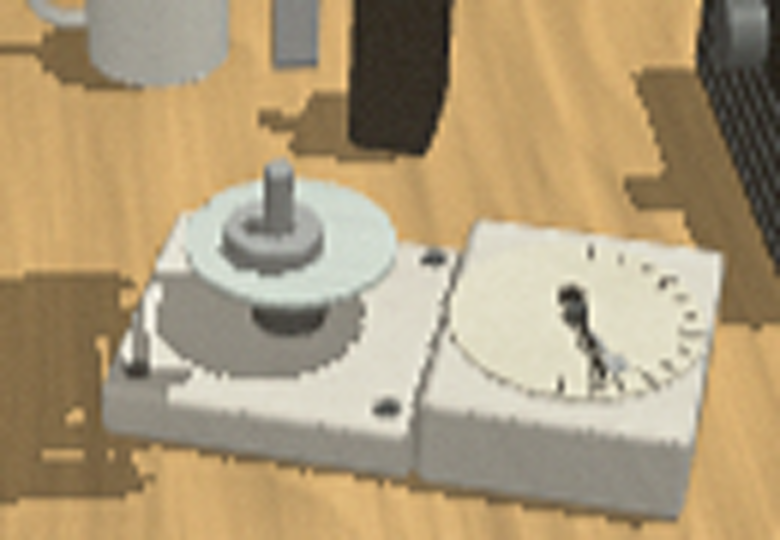

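The ring lies flat around the spigot, and the pointer at (600,370) is still short of the setting hand at (615,365). I'll fetch the second ring, at (0.639,-0.125).

```bash
python3 -m creep '[[[7,1,5,0,0,0,0],[7,1,5,0,0,0,0],[7,1,5,0,0,0,0],[7,1,5,0,0,0,0],[7,1,5,0,0,0,0],[7,1,5,3,0,0,0],[7,0.8,1.2,4,0,0,0],[7,0,0,4,0,0,0],[7,0,0,0,0,0,0],[7,0,0,0,0,0,0]]]'
python3 -c "
from h import *
to(.639,-.1255,.006,0)"
```

```text
t: 10.6
tcp_pos: [0.6351, -0.1258, 0.0763]
orientation: [3.141, -0.0, 0.001]
wrist_force: [0.4, 0.6, 0.7]
width: 0.746
finger_force: 0.0
shift cm [ 0.38 -0.03  7.03] yaw -0.0 turn -0.0 tilt 0.04 t 10.6
```

```bash
python3 -m creep '[[[7,0.4,0,2.5,0,0,0],[7,0,0,2.5,0,0,0],[7,0,0,1,0,0,0],[7,0,0,1,0,0,0],[7,0,0,0,0,0,0],[4,0,0,0,0,0,0],[4,0,0,0,0,0,0],[4,0,0,0,0,0,0],[4,0,0,0,0,0,0]]]'
python3 -m creep '[[[4,0,0,-4,0,0,0],[4,0,0,-5,0,0,0],[4,0,0,-5,0,0,0],[4,-2,-5,-2,0,0,0],[4,-2,-5,0,0,0,0],[4,-3,-5,0,0,0,0],[4,-3,-5,0,0,0,0],[4,-3,-5,0,0,0,0],[4,-2,-5,0,0,0,0],[4,0,-1.1,0,0,0,0]]]'
python3 -m creep '[[[4,0,0,0,0,0,0],[4,0,0,0,0,0,0]]]'
python3 - <<'E'
from h import *
s=manip.observe();print(s['tcp_pos'],s['wrist_force'])
p,d=snap('wrist','w2')
E
```

```text
t: 11.72
tcp_pos: [0.6391, -0.1259, 0.006]
orientation: [3.141, -0.001, 0.001]
wrist_force: [0.1, -0.5, 2.5]
width: 0.479
finger_force: 30.0
t: 12.98
tcp_pos: [0.4871, 0.1873, 0.165]
orientation: [3.142, 0.005, -0.001]
wrist_force: [0.1, -0.2, -1.2]
width: 0.48
finger_force: 30.0
t: 13.22
tcp_pos: [0.4894, 0.1841, 0.1653]
orientation: [3.141, -0.003, -0.0]
wrist_force: [0.2, 0.1, -1.6]
width: 0.48
finger_force: 30.0
[0.48942222 0.18407467 0.16529176] [ 0.22290803  0.1317617  -1.62148846]
```

View pics/w2.png

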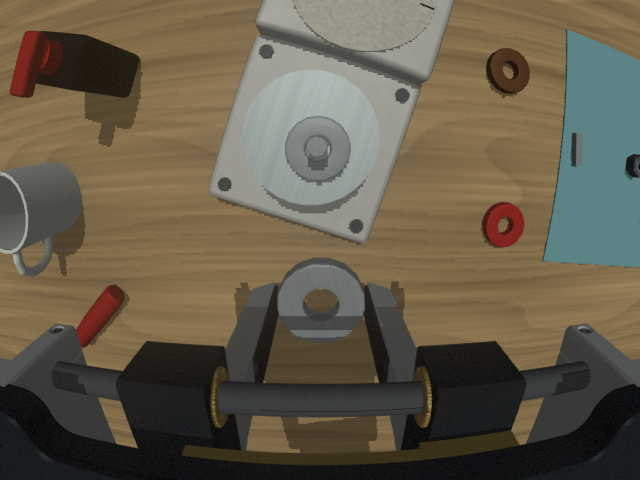

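The second ring is held with its centre at about (321,299), roughly 1.7 mm further toward +x in the grip than the first. The spigot with ring one is at (317,148). I align accordingly.

```bash
python3 -m creep '[[[4,3.8,-0.1,0,0,0,0],[4,3.8,-0.1,0,0,0,0],[4,0,0,1.5,0,0,0],[4,0,0,1.5,0,0,0],[4,0,0,0,0,0,0],[4,0,0,0,0,0,0]]]'
python3 -c "
from h import *
to(.5652,.1862,.127,0)"
```

```text
t: 14.02
tcp_pos: [0.5643, 0.1872, 0.1355]
orientation: [3.142, -0.0, -0.0]
wrist_force: [-0.9, -0.5, -0.8]
width: 0.482
finger_force: 30.0
shift cm [0.09 0.1  0.85] yaw -0.0 turn -0.0 tilt 0.01 t 14.03
```

```bash
python3 -m creep '[[[4,0.1,0.1,0.6,0,0,0],[4,0,0,0.6,0,0,0],[4,0,0,0.5,0,0,0],[4,0,0,0.5,0,0,0],[4,0,0,0,0,0,0],[4,0,0,0,0,0,0]]]'
python3 - <<'E'
from h import *
print(manip.observe()['tcp_pos'])
p,d=snap('side','s4');im=cv2.imread('pics/s4.png')[140:220,280:410];a=cv2.imread('pics/s3.png')[140:220,280:410]
g=np.abs(im.astype(int)-a).sum(2)[20:75,75:125];print('dial changed px',(g>60).sum())
cv2.imwrite('pics/c5.png',cv2.resize(np.vstack([a,im]),None,fx=3.7,fy=3.7,interpolation=2))
E
```

```text
t: 14.78
tcp_pos: [0.566, 0.1862, 0.1136]
orientation: [-3.142, 0.0, -0.0]
wrist_force: [-0.1, -0.7, -1.5]
width: 0.479
finger_force: 30.0
[0.56597911 0.1862123  0.11358109]
dial changed px 0
```

The dial is unchanged with the ring 9 mm below the spigot top, so the spigot is in the bore. I'll lower and release.

```bash
python3 -m creep '[[[4,0,0,0.6,0,0,0],[4,0,0,0.6,0,0,0],[4,0,0,0.6,0,0,0],[4,0,0,0.3,0,0,0],[4,0,0,0,0,0,0],[4,0,0,0,0,0,0]]]'
python3 -m creep '[[[4.8,0,0,0,0,0,0],[5.2,0,0,0,0,0,0],[6.5,0,0,0,0,0,0],[6.5,0,0,0,0,0,0],[6.5,0,0,-2,0,0,0],[6.5,0,0,-4,0,0,0],[6.5,0,0,-4,0,0,0],[6.5,-4,0,0,0,0,0],[6.5,-4,0,0,0,0,0],[6.5,0,0,0,0,0,0]]]'
python3 -m creep '[[[6.5,0,0,0,0,0,0],[6.5,0,0,0,0,0,0],[6.5,0,0,0,0,0,0]]]'
python3 - <<'E'
from h import *
to(.6,.16,.2,0)
p,d=snap('side','s5');im=cv2.imread('pics/s5.png')[130:220,280:410]
cv2.imwrite('pics/c6.png',cv2.resize(im,None,fx=6,fy=6,interpolation=2))
E
```

```text
t: 15.58
tcp_pos: [0.566, 0.1862, 0.0927]
orientation: [-3.142, 0.001, -0.001]
wrist_force: [-0.5, 0.2, -1.7]
width: 0.481
finger_force: 30.0
t: 16.82
tcp_pos: [0.4844, 0.1865, 0.1936]
orientation: [-3.141, -0.001, -0.002]
wrist_force: [1.2, -1.2, 0.5]
width: 0.691
finger_force: 0.0
t: 17.2
tcp_pos: [0.4866, 0.1861, 0.1925]
orientation: [-3.142, 0.001, -0.0]
wrist_force: [-1.0, -0.3, 0.2]
width: 0.691
finger_force: 0.0
shift cm [11.35  2.6  -0.75] yaw -0.0 turn -0.0 tilt 0.0 t 17.2
```

View pics/c6.png

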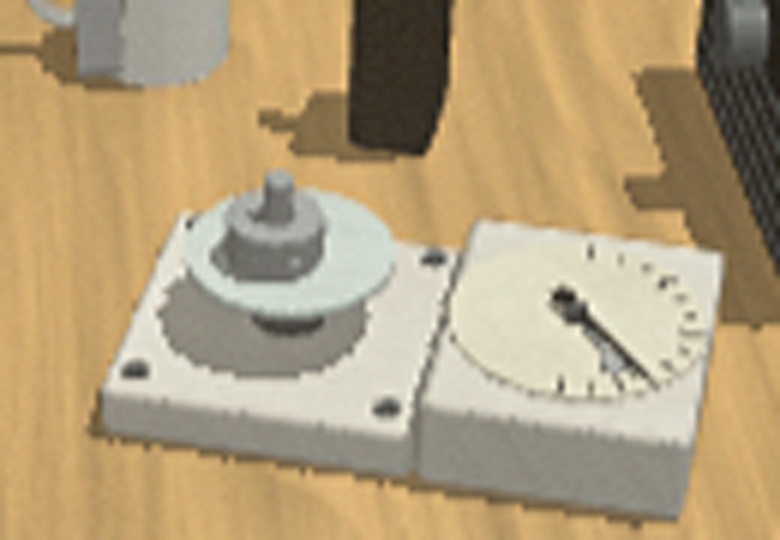

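Both rings lie flat on the spigot. The pointer tip at (655,385) is clearly past the setting hand at (615,362), so two rings suffice and the job can be handed in.

```bash
python3 -c "
from rig import job_done
print(job_done())"
```

```text
the job is handed in; nothing more can be done
None
```

The job is handed in at about 17 s of the 72 s limit: two rings lie flat over the spigot, the pointer stands past the setting hand, and the two spare rings and everything else were left untouched.

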